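# Fetch the torch tip from the deep jar

### The job

In this neon workshop the long slender brass torch tip stands at the bottom of one of the two glass jars. Lift it out through the jar's mouth and stand it upright in the empty round steel dish, setting it down rather than dropping it. Leave both jars standing where they are.

Things in the scene. Friction and masses are not known exactly. Their poses are not given: they have to be found in the camera images.
- tip_mid (a point): Long brass torch tip, loose, 160 g: point on its axis half-way up its 104 mm; z axis up along the tip. Foot 38 mm in diameter, 12 mm high; straight stem 16 mm in diameter from 18 to 99 mm above the underside, then narrowing to 12 mm at the top. Stands on the jar's floor within 5 mm of the jar's axis. The other brass tips (in the other jar, on the bench) are stubby, 30 mm high.
- jar: Clear glass jar holding the long tip, loose, 0.7 kg; origin at the centre of its underside, z up. 146 mm high, 106 mm wide outside. Mouth 84 mm wide inside; neck from 146 down to 130 mm above the underside, widening to 98 mm inside at 114 mm and below. Inner floor 6 mm above the underside. The tip's top is 36 mm below the rim.
- spare_jar: The other glass jar, the same in shape and size, with a short stubby brass tip in it; origin at the centre of its underside. To be left alone.
- dish: Shallow round steel dish, fixed to the bench; origin at the centre of its underside, z up. Outside 120 mm in diameter at the rim, 14 mm high; flat inner floor about 102 mm in diameter, 4 mm above the underside. Empty at the start.
Mind the look-alikes: they are no part of the job. Leave any green look-alike of the jar alone.

How it is judged:
By the outcome, as a careful person would: the job done as asked, in the order asked, and still so for the second after the job is handed in, with the robot touching nothing.
It also fails if it takes over 48 s, if anything falls off the work surface, if the arm or the gripper's body presses on something with over 40 N, if the wrist force passes 120 N, or if a joint passes its speed limit or range.

### The arm

A 6-joint arm with a two-finger parallel gripper is mounted at the origin on the work surface. World frame = base frame: x ahead of the robot, y to its left, z up, the work surface at z = 0. Lengths are in m, angles in rad, forces in N, time in s.
With the tool pointing down it reaches from about 0.25 to 0.725 m from the base axis. Payload 9.7 kg.
Tool frame: the origin (TCP) lies midway between the tips of the shut fingers; the grasp point (between the pads) lies 19 mm behind it; z points along the fingers, y is the line along which they close (so a half turn about z gives the same grasp; the last joint's range is limited). The gripper opens to 85 mm and grips with 20 to 120 N. Pads are 22 mm wide; open, the fingers measure 114 mm over their backs; the gripper's body (76 mm by 85 mm) begins 54 mm behind the grasp point. The pads swing forward as they close: fully open they stand 13 mm farther back than shut.
Start: joints at [1.136, 0.087, 0.176, 1.66, 0, 1.571], TCP at [0.232, 0.499, 0.231] pointing down, gripper open.
Joint ranges: [-3.13, 3.13], [-0.85, 1.81], [-1.15, 1.24], [-2.2, 2.28], [-1.44, 1.52], [-3.14, 3.14]. Speed limits (rad/s): [2.22, 2.22, 2.57, 3.14, 3.14, 3.14].

### API

Orientations are given as [roll, pitch, yaw] about the fixed x, y, z axes, in that order (R = Rz(yaw) Ry(pitch) Rx(roll)).
In Python, from workcell import robot gives the robot as it stands.
- The arm moves only by the tool apply_moves, never from a script. Its argument "steps" is a list of rows, each a list of 4 numbers: the shift along the tool's x, y, z in mm, then the turn about the tool's z in rad. In form: [[x, y, z, yaw], ...]. A call has 1 to 8 rows; each row is the pose to reach, as a shift and turn from the pose commanded when the call began, along the tool's axes at that moment; what a row does not reach only later rows make up. A row lasts 1/12 s, in which the tool goes at most 41.7 mm and 7.16 degrees, less where a joint would pass 70% of its speed; a pose out of reach is approached as far as the arm can. A call with a gripper value outside its range is refused whole. "jaw" is the finger opening in mm, from 0 to 85.4, set as the call begins (left out, the last holds). The fingers move at their own pace and stop on an object; the grip force is fixed at half the most. Time passes only in rows, so rows that repeat a pose let the fingers close. It gives the time, the measured TCP pose, the force, the opening and the grip force at its end, in the units of the state.
- robot.state(): the state, without advancing time (a new reading comes with each control period).
- robot.camera(name): name is "scene" or "top" or "wrist"; returns (picture, depth): 384x512x3 uint8, blue, green, red; 384x512 float32, m along the optical axis (not along the pixel's ray), 0 where there is no reading.
- robot.camera_model(name): a dict with "mtx" (3x3 intrinsics, pixels), "R" (3x3) and "t" (3): a world point X has camera coordinates R X + t. Camera axes: x right, y down, z forward; pixel columns grow to the right and rows downward; lengths in m; the calibration is good to about 2 mm. A picture is of the moment at which its call begins: read the wrist's pose just before it. camera_model takes no time and is no camera call; for the wrist camera it gives the pose at the moment of the call.
- robot.close_job(): hands the job in; it is judged then, once.
Trained networks look in the newest picture that a camera, given by its name, has taken for a name from the list of things; names that differ only in an ending like _2 or _b are one class to them, and where a whole thing is asked for, a point or a joint stands for the part that bears it (a point fixed in the world has none). Each returns a list of dicts, best first, with "p" (0 to 1); they miss things now and then, are a little off and sometimes report something else, mostly with a low value. They report only what shows in the picture. A call takes as long as a camera call. They do not tell look-alikes from the thing itself.
- robot.silhouettes(label, camera): "mask" (384x512 bool, what is visible of it) and "box" ([left, top, right, bottom] in pixels, round what is visible of it).
The state is a dict: "time": time; "joint_pos": joint angles; "dq": joint speeds; "joint_torque": joint torques, N m; "tool_pos": TCP position; "eef_rot": TCP orientation; "contact_force": force on the tool from outside, world axes, zero at the start; "torque": the same for the moment, N m; "opening": finger opening in m; "gripper_force": force on a finger pad.
Only numpy, scipy, OpenCV 4.12 (cv2) and the standard library are available. Lean on these libraries where they do the work, as an engineer would, in place of code of your own. Each camera call takes 0.05 s, during which the arm holds its last target. There are 200 camera calls.

## Working session

There is one attempt and no reset: what is moved stays moved. The work goes in short steps, Python scripts to look and compute and a tool call to move; the robot and the scene stay as the last step left them, time stands still between calls to the robot, and variables do not carry over. Pictures are saved under pics/ and viewed, at most 12 in all, crops included, and the job is handed in when it is done.

Besides the shell and the picture viewer there is one more tool, called by a JSON object that holds its "fn" and its "kwargs". apply_moves: Moves the arm, as the interface text tells. Its arguments: {"type":"object","properties":{"steps":{"type":"array","items":{"type":"array","items":{"type":"number"}}},"jaw":{"type":"number"}},"required":["steps"]}

```bash
mkdir -p pics; cat > h.py <<'E'
import numpy as np, cv2
from workcell import robot
def ray(cam,u,v,z):
    m=robot.camera_model(cam); K,R,t=[np.array(m[k]) for k in("mtx","R","t")]
    c=-R.T@t; d=R.T@np.linalg.solve(K,[u,v,1]); return c+d*(z-c[2])/d[2]
def px(cam,X):
    m=robot.camera_model(cam); p=np.array(m["mtx"])@(np.array(m["R"])@X+np.array(m["t"])); return p[:2]/p[2]
E
python3 - <<'E'
from h import *
ims=[]
for c in("scene","top"):
    im,d=robot.camera(c); ims.append(im)
    for l in("tip_mid","jar","spare_jar","dish"):
        for r in robot.silhouettes(l,c)[:4]:
            b=r["box"]; m=np.argwhere(r["mask"]).mean(0)[::-1]
            print(c,l,round(r["p"],2),b,m.round(), ray(c,*m,0.05).round(3))
    M=robot.camera_model(c);print(c,-np.array(M["R"]).T@M["t"])
    cv2.imwrite(f"pics/{c}1.png",cv2.resize(im,(800,600)))
print(robot.state())
E
```

```text
scene jar 0.68 [298.5, 115.2, 352.2, 195.7] [324. 155.] [0.451 0.25  0.05 ]
scene jar 0.66 [245.4, 84.3, 291.5, 157.6] [265. 122.] [0.298 0.175 0.05 ]
scene jar 0.56 [86.3, 190.7, 152.0, 267.6] [118. 229.] [ 0.438 -0.231  0.05 ]
scene jar 0.55 [343.4, 81.8, 390.3, 155.5] [368. 117.] [0.391 0.407 0.05 ]
scene spare_jar 0.83 [87.0, 189.4, 151.0, 265.6] [119. 228.] [ 0.438 -0.23   0.05 ]
scene dish 0.73 [230.7, 249.4, 287.9, 304.2] [257. 274.] [ 0.652 -0.017  0.05 ]
scene [ 1.01775717 -0.20113953  0.89768622]
top tip_mid 0.56 [174.3, 179.8, 197.1, 202.0] [186. 189.] [0.465 0.237 0.05 ]
top jar 0.94 [165.6, 78.9, 223.6, 152.6] [195. 114.] [0.628 0.224 0.05 ]
top jar 0.89 [68.7, 184.9, 142.4, 243.8] [106. 214.] [0.41  0.399 0.05 ]
top jar 0.88 [184.7, 234.0, 242.9, 295.6] [213. 265.] [0.314 0.173 0.05 ]
top jar 0.85 [146.6, 156.8, 214.3, 220.0] [181. 187.] [0.471 0.248 0.05 ]
top spare_jar 0.68 [378.0, 170.4, 452.7, 223.6] [417. 199.] [ 0.456 -0.24   0.05 ]
top dish 0.82 [277.5, 94.2, 332.0, 143.7] [303. 119.] [ 0.621 -0.005  0.05 ]
top [0.3343345  0.06311857 0.90965106]
{'time': 0.5, 'joint_pos': array([ 1.13595723e+00,  8.68970280e-02,  1.75859968e-01,  1.65975870e+00,
       -7.07718879e-06,  1.57075741e+00]), 'dq': array([ 2.01331676e-04, -2.68726910e-04, -3.13501044e-04, -5.00809258e-04,
        8.26302435e-05,  8.18402321e-04]), 'joint_torque': array([-4.24648006e-04, -5.19643199e+01,  4.64546192e+01,  1.82962158e-03,
       -5.35843822e-05,  8.18470880e-06]), 'tool_pos': array([0.23169763, 0.49881568, 0.23126525]), 'eef_rot': array([3.14159209e+00, 7.07721092e-06, 2.70679247e+00]), 'contact_force': array([-0.80454698, -0.09572467, -0.24410538]), 'torque': array([-0.00954786, -0.02580024,  0.01839473]), 'gripper_force': 0.0, 'opening': 0.08537649230748458}
```

View pics/scene1.png

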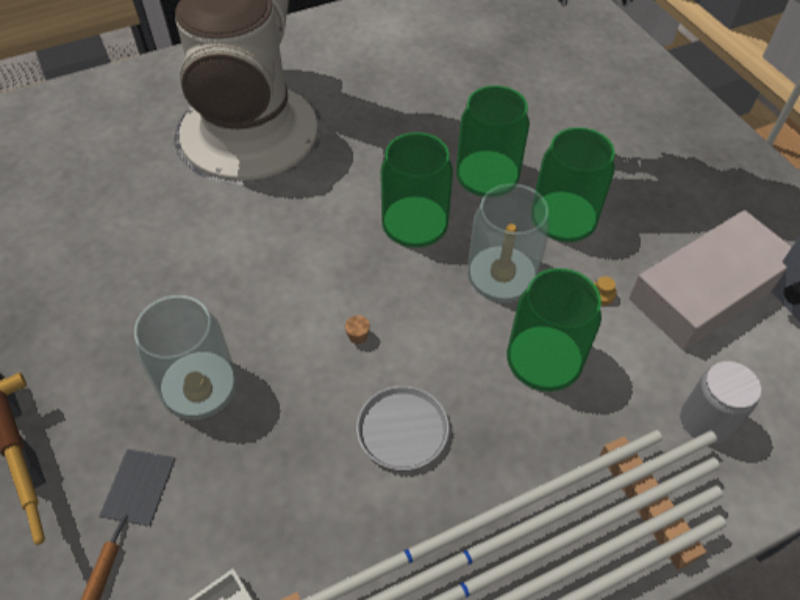

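View pics/top1.png

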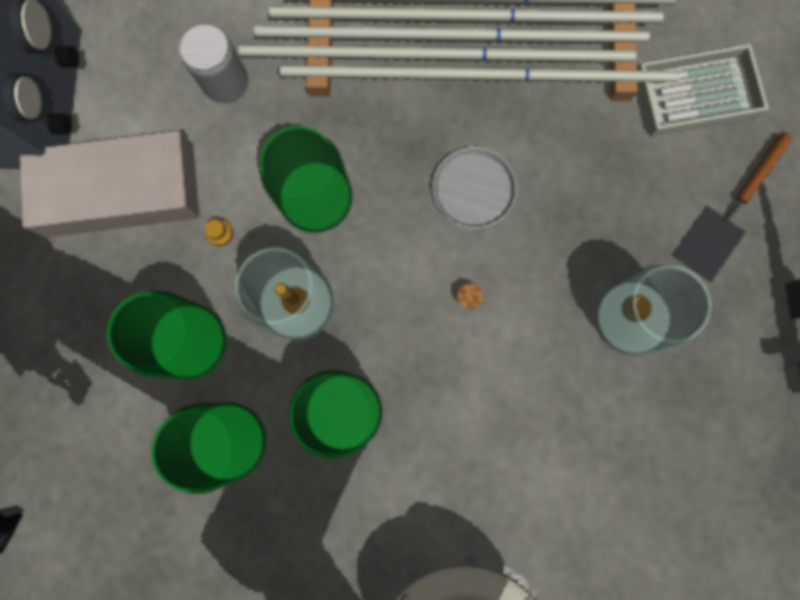

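The long tip stands in the clear jar at about (508,240) in the scene picture and (285,293) in the top picture, both at 800x600. The spare jar is at (185,355) and (655,310), and the dish at (402,428) and (473,187).

```bash
cat >> h.py <<'E'
from scipy.spatial.transform import Rotation as Ro
def rel(X,s=None):
    s=s or robot.state(); return (Ro.from_euler("xyz",s["eef_rot"]).as_matrix().T@(np.array(X)-s["tool_pos"])*1000).round(1)
E
python3 - <<'E'
from h import *
k=1.5625
print("tip top",ray("top",281/k,289/k,.11),ray("scene",512/k,228/k,.11))
print("foot",ray("top",293/k,300/k,.012),ray("scene",503/k,270/k,.012))
print("dish",ray("top",473/k,187/k,.012),ray("scene",403/k,428/k,.012))
p=ray("top",281/k,289/k,.11); print(rel([p[0],p[1],.25]))
M=robot.camera_model("wrist");print(rel(-np.array(M["R"]).T@M["t"]), M["R"])
E
```

```text
tip top [0.46481122 0.23635133 0.11      ] [0.47126737 0.23745793 0.11      ]
foot [0.46572822 0.24019633 0.012     ] [0.46855052 0.23800963 0.012     ]
dish [ 0.63222967 -0.00708304  0.012     ] [ 0.63633695 -0.00815618  0.012     ]
[-322.  -139.8  -18.7]
[ 8.060e+01 -1.000e-01 -1.443e+02] [[ 4.21667366e-01  9.06750583e-01  1.13765506e-04]
 [ 8.60359685e-01 -4.00133759e-01  3.15712191e-01]
 [ 2.86317735e-01 -1.33027649e-01 -9.48854994e-01]]
```

{"fn": "apply_moves", "kwargs": {"steps": [[-40,-17,-5,0],[-76,-32,-10,0],[-113,-48,-15,0],[-150,-64,-19,0],[-187,-80,-19,0],[-224,-96,-19,0],[-261,-111,-19,0],[-298,-127,-19,0]], "jaw": 34}}

```text
time: 1.17
tool_pos: [0.4494, 0.2564, 0.2505]
eef_rot: [3.141, 0.0, 2.707]
contact_force: [0.2, 0.8, 0.6]
opening: 0.034
gripper_force: 0.0
```

{"fn": "apply_moves", "kwargs": {"steps": [[-26,-11,0,0],[-26,-11,0,0],[-26,-11,0,0]]}}

```text
time: 1.42
tool_pos: [0.4682, 0.236, 0.2501]
eef_rot: [-3.141, -0.0, 2.704]
contact_force: [1.0, 0.2, -0.6]
opening: 0.0339
gripper_force: 0.0
```

```bash
python3 - <<'E'
from h import *
s=robot.state();print(s["time"],s["tool_pos"],s["eef_rot"],s["opening"],rel([.467,.2375,.25],s))
im,d=robot.camera("wrist")
for l in("tip_mid","jar"):
    for r in robot.silhouettes(l,"wrist")[:3]: print(l,r["p"],r["box"],np.argwhere(r["mask"]).mean(0)[::-1])
print("expected",[px("wrist",[.467,.2375,z]) for z in(.11,.012)])
cv2.imwrite("pics/w1.png",cv2.resize(im,(800,600)))
E
```

```text
1.4167 [0.46816154 0.23600471 0.25010554] [-3.14138217e+00 -2.53877836e-04  2.70376469e+00] 0.03392975649956893 [1.7 0.9 0.1]
tip_mid 0.81 [234.1, 135.5, 269.3, 182.5] [251.13478261 155.67391304]
jar 0.83 [304.7, 0.0, 494.7, 98.9] [393.52669086  42.82619597]
jar 0.75 [246.3, 222.1, 349.4, 373.2] [279.00303783 296.89892295]
jar 0.71 [184.5, 99.6, 314.1, 239.3] [251.19935666 173.08692923]
expected [array([249.70977894, 177.99090794]), array([249.72833799, 154.16391707])]
```

View pics/w1.png

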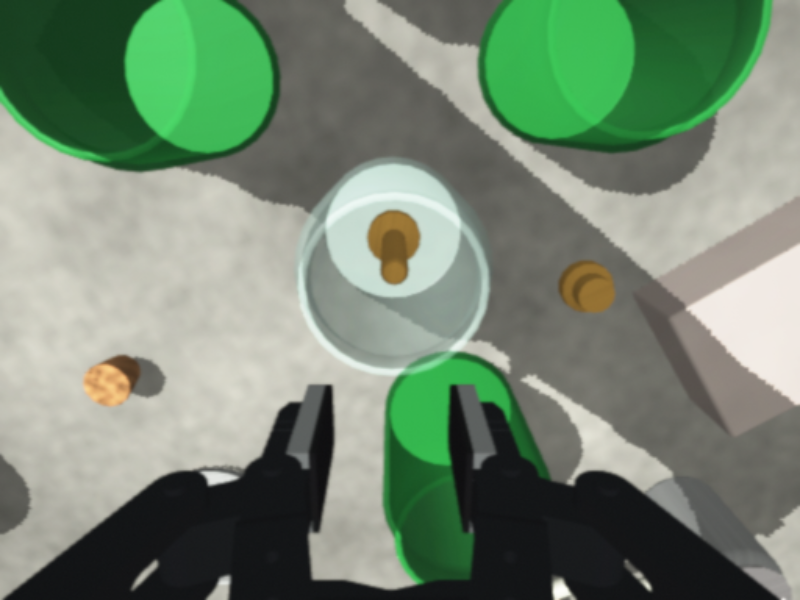

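The wrist picture (800x600) shows the tip's top at (395,271), its foot at (393,237) and the jar's rim centred at (394,284). The gripper linkage widens above the fingers, so the depth it can go into the mouth needs a check.

```bash
python3 - <<'E'
from h import *
k=1.5625
s=robot.state()
for n,u,v,z in(("top",395,271,.11),("foot",393,237,.013),("rim",394,284,.146)):
    p=ray("wrist",u/k,v/k,z);print(n,p,rel(p,s))
im,d=robot.camera("wrist")
# finger/linkage profile in tool frame from depth
M=robot.camera_model("wrist");K,R,t=[np.array(M[q]) for q in("mtx","R","t")]
v,u=np.mgrid[0:384,0:512];ok=(d>0)&(d<.25)
P=(np.linalg.inv(K)@np.stack([u[ok],v[ok],np.ones(ok.sum())])*d[ok]-t[:,None]).T@R
T=(P-s["tool_pos"])@Ro.from_euler("xyz",s["eef_rot"]).as_matrix()*1000
for z in range(-110,10,8):
    q=T[(T[:,2]>=z)&(T[:,2]<z+8)]
    if len(q):print(z,len(q),q.min(0).round(),q.max(0).round())
E
```

```text
top [0.46445869 0.24157982 0.11      ] [  3.8   2.4 140.4]
foot [0.46509355 0.24059404 0.013     ] [  2.8   1.7 237.4]
rim [0.46117257 0.24223832 0.146     ] [  7.    1.6 104.4]
-86 3558 [  9. -60. -86.] [ 18.  60. -78.]
-78 6603 [  4. -60. -78.] [ 18.  60. -70.]
-70 3230 [ -8. -56. -70.] [ 17.  56. -62.]
-62 8131 [-13. -53. -62.] [ 14.  53. -54.]
-54 2674 [-13. -50. -54.] [ 14.  50. -46.]
-46 1473 [-12. -39. -46.] [ 13.  39. -38.]
-38 970 [-12. -31. -38.] [ 11.  31. -30.]
-30 948 [-12. -31. -30.] [ 11.  31. -22.]
-22 815 [-12. -31. -22.] [ 11.  31. -14.]
-14 574 [-11. -30. -14.] [11. 30. -6.]
-6 76 [-11. -23.  -6.] [10. 23. -2.]
```

{"fn": "apply_moves", "kwargs": {"steps": [[3,2,30,0],[3,2,60,0],[3.3,2,85,0],[3.3,2,85,0],[3.3,2,85,0]], "jaw": 25}}

```text
time: 2.03
tool_pos: [0.4641, 0.2409, 0.165]
eef_rot: [-3.14, -0.001, 2.708]
contact_force: [-0.8, 0.9, 0.5]
opening: 0.0252
gripper_force: 0.0
```

```bash
python3 - <<'E'
from h import *
s=robot.state();print(s["time"],s["tool_pos"],s["eef_rot"],s["opening"],rel([.4645,.2413,.11],s))
im,d=robot.camera("wrist")
M=robot.camera_model("wrist");K,R,t=[np.array(M[q]) for q in("mtx","R","t")]
v,u=np.mgrid[0:384,0:512];ok=(d>0)&(d<.19)
P=(np.linalg.inv(K)@np.stack([u[ok],v[ok],np.ones(ok.sum())])*d[ok]-t[:,None]).T@R
T=(P-s["tool_pos"])@Ro.from_euler("xyz",s["eef_rot"]).as_matrix()*1000
for z in range(-80,10,4):
    q=T[(T[:,2]>=z)&(T[:,2]<z+4)]
    if len(q):print(z,len(q),q.min(0).round(),q.max(0).round())
print([px("wrist",[.4645,.2413,z])*1.5625 for z in(.11,.012)])
cv2.imwrite("pics/w2.png",cv2.resize(im,(800,600)))
E
```

```text
2.0333 [0.46411705 0.24086063 0.16500032] [-3.14009764e+00 -1.19696383e-03  2.70833292e+00] 0.025212701876082034 [-0.2  0.6 55. ]
-80 3789 [  5. -58. -80.] [ 17.  58. -76.]
-76 2905 [  2. -56. -76.] [ 17.  56. -72.]
-72 2237 [  2. -54. -72.] [ 17.  55. -68.]
-68 1374 [ -8. -52. -68.] [ 15.  52. -64.]
-64 3255 [-12. -50. -64.] [ 12.  50. -60.]
-60 4603 [-14. -48. -60.] [ 13.  48. -56.]
-56 1735 [-13. -47. -56.] [ 13.  46. -52.]
-52 1350 [-13. -43. -52.] [ 13.  44. -48.]
-48 679 [ -9. -35. -48.] [ 13.  41. -44.]
-44 837 [-13. -29. -44.] [ 11.  29. -40.]
-40 385 [-13. -25. -40.] [ 11.  26. -36.]
-36 471 [-13. -26. -36.] [ 11.  26. -32.]
-32 479 [-12. -26. -32.] [ 10.  26. -28.]
-28 429 [-12. -26. -28.] [ 10.  26. -24.]
-24 409 [-13. -26. -24.] [ 10.  26. -20.]
-20 371 [-13. -26. -20.] [ 11.  26. -16.]
-16 328 [-12. -26. -16.] [ 10.  26. -12.]
-12 258 [-12. -25. -12.] [10. 24. -8.]
-8 87 [ -5. -19.  -8.] [10. 19. -4.]
[array([390.77794111, 333.54218593]), array([390.55962165, 269.91531531])]
```

View pics/w2.png

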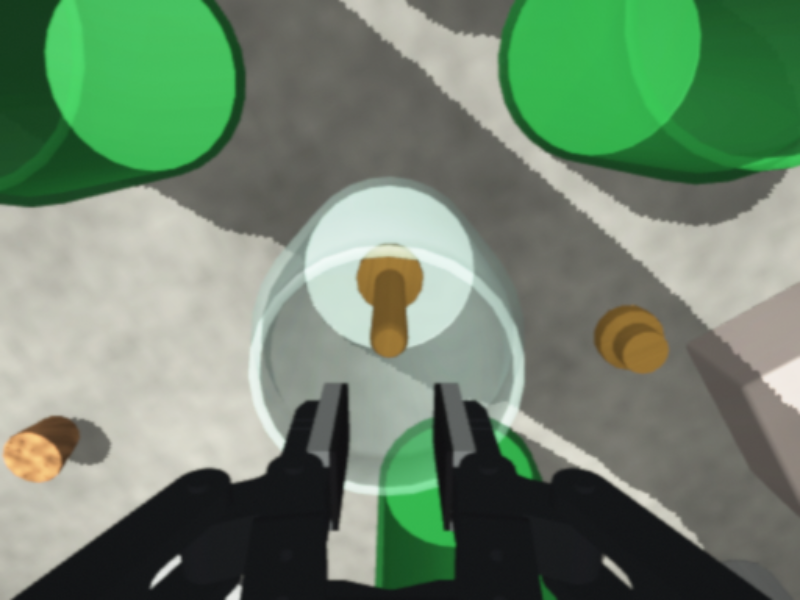

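The close picture (800x600) has the tip's top at (389,341), its foot at (390,277) and the rim's ellipse centred near (387,370). The linkage above the fingers is nearly as wide as the mouth, so I will narrow the jaw and measure the profile again.

```bash
python3 - <<'E'
from h import *
k=1.5625;s=robot.state()
for n,u,v,z in(("top",389,342,.11),("foot",390,277,.012),("rimL",255,370,.146),("rimR",520,370,.146),("rimFar",387,249,.146),("rimNear",387,492,.146)):
    p=ray("wrist",u/k,v/k,z);print(n,p.round(4),rel(p,s))
E
```

```text
top [0.4675 0.2391 0.11  ] [-3.1 -0.7 56.6]
foot [0.4682 0.2392 0.012 ] [ -3.6  -0.4 154.6]
rimL [0.4442 0.2004 0.146 ] [  1.8 -45.6  20.5]
rimR [0.4816 0.2811 0.146 ] [ 1.7 43.3 20.6]
rimFar [0.4253 0.2581 0.146 ] [43.2 -1.2 20.5]
rimNear [0.5071 0.22   0.146 ] [-47.1  -1.4  20.6]
```

{"fn": "apply_moves", "kwargs": {"steps": [[2,0,0,0],[2,0,0,0]], "jaw": 20}}

```text
time: 2.25
tool_pos: [0.4639, 0.2419, 0.1674]
eef_rot: [3.139, 0.002, 2.707]
contact_force: [-0.3, 0.1, -0.1]
opening: 0.0198
gripper_force: 0.0
```

```bash
python3 - <<'E'
from h import *
s=robot.state();print(s["time"],s["tool_pos"],s["opening"])
im,d=robot.camera("wrist")
M=robot.camera_model("wrist");K,R,t=[np.array(M[q]) for q in("mtx","R","t")]
v,u=np.mgrid[0:384,0:512];ok=(d>0)&(d<.19)
P=(np.linalg.inv(K)@np.stack([u[ok],v[ok],np.ones(ok.sum())])*d[ok]-t[:,None]).T@R
T=(P-s["tool_pos"])@Ro.from_euler("xyz",s["eef_rot"]).as_matrix()*1000
for z in range(-66,-36,2):
    q=T[(T[:,2]>=z)&(T[:,2]<z+2)]; h=np.hypot(q[:,0],q[:,1]); i=h.argmax(); j=np.abs(q[:,1]).argmax()
    print(z,len(q),h[i].round(1),q[i].round(),q[j].round(), np.percentile(np.abs(q[:,1]),99).round(1))
for z in range(-14,2,2):
    q=T[(T[:,2]>=z)&(T[:,2]<z+2)]
    if len(q):print(z,len(q),np.abs(q[:,1]).min(),np.abs(q[:,1]).max())
E
```

```text
2.25 [0.46385632 0.24192025 0.16735505] 0.019763569697138942
-66 749 51.8 [ 11. -51. -66.] [ 11. -51. -66.] 50.1
-64 670 50.8 [ 10. -50. -64.] [ 10. -50. -64.] 48.9
-62 1160 49.7 [ 10. -49. -61.] [ 10. -49. -61.] 47.4
-60 2090 48.4 [ 11.  47. -60.] [ 11.  47. -60.] 46.2
-58 2938 47.5 [ 11. -46. -58.] [ -9.  46. -58.] 45.1
-56 1576 46.7 [ -9. -46. -56.] [ -9. -46. -56.] 44.4
-54 1042 45.6 [ 10. -44. -53.] [ 10. -44. -53.] 43.4
-52 745 44.6 [ 11. -43. -52.] [ 11. -43. -52.] 42.2
-50 693 43.5 [ 11. -42. -50.] [ 11. -42. -50.] 40.8
-48 701 42.2 [ 11. -41. -48.] [ 11. -41. -48.] 39.2
-46 415 38.7 [ 11. -37. -46.] [ 11. -37. -46.] 34.5
-44 252 32.3 [  6. -32. -44.] [  6. -32. -44.] 29.7
-42 152 27.1 [  6. -26. -41.] [  6. -26. -41.] 25.9
-40 634 19.8 [ 10. -17. -38.] [ 10. -17. -38.] 15.9
-38 198 19.7 [ 10. -17. -37.] [ 10. -17. -37.] 16.6
-14 185 9.53292812767647 24.099175517369023
-12 143 9.511677763792406 22.7349488595785
-10 144 9.49957368386242 23.393833068674677
-8 98 9.48741766628579 21.009298953804915
-6 54 9.504448013375768 16.747007396933007
-4 29 9.479495684895992 10.536624801868568
-2 10 9.512565445164938 10.518783550755087
```

```bash
python3 - <<'E'
from h import *
for i in range(3):
    s=robot.state(); M=robot.camera_model("wrist"); im,d=robot.camera("wrist")
    C=-np.array(M["R"]).T@M["t"]
    print(s["tool_pos"].round(4),s["eef_rot"].round(4),C.round(4))
m=robot.silhouettes("tip_mid","wrist")
for r in m[:2]: print(r["p"],r["box"])
cv2.imwrite("pics/w3.png",cv2.resize(im[130:330,150:350],(600,600),interpolation=cv2.INTER_CUBIC))
E
```

```text
[0.4639 0.2418 0.167 ] [3.1396e+00 1.5000e-03 2.7071e+00] [0.3904 0.2754 0.3113]
[0.4639 0.2416 0.1667] [3.1399e+00 1.3000e-03 2.7070e+00] [0.3905 0.2753 0.3109]
[0.4638 0.2415 0.1663] [3.1404e+00 9.0000e-04 2.7069e+00] [0.3905 0.2752 0.3106]
0.65 [226.8, 166.7, 267.1, 229.2]
```

View pics/w3.png

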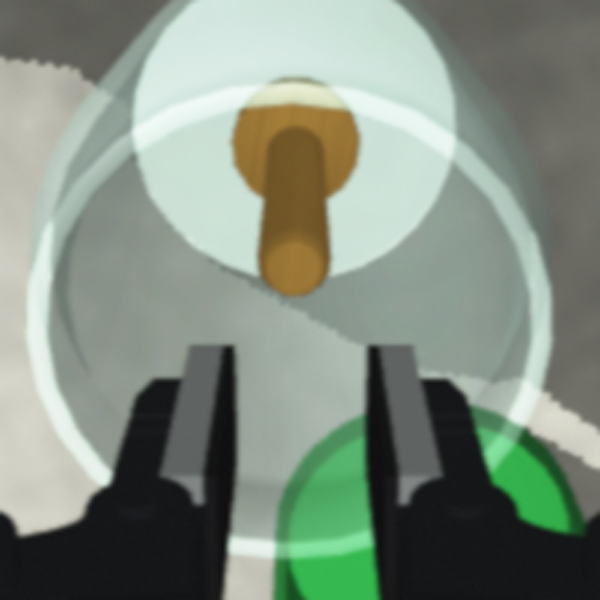

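The crop (3x, from pixel 150,130) shows the tip's top at (295,267). The rim runs from x 27 to 552 and y 82 to 557, with the fingers on either side of the tip.

```bash
python3 - <<'E'
from h import *
s=robot.state();print(s["tool_pos"],s["eef_rot"])
f=lambda u,v,z:rel(ray("wrist",150+u/3,130+v/3,z),s)
print("tip",f(295,267,.11), ray("wrist",150+295/3,130+89,.11),"footL/R",f(232,143,.018),f(359,143,.018))
L,Rr,T,B=f(38,315,.146),f(541,315,.146),f(290,95,.146),f(290,548,.146)
print(L,Rr,T,B,"rim centre",(L+Rr)[1]/2,(T+B)[0]/2)
E
```

```text
[0.46364001 0.24130635 0.16580095] [3.14100243e+00 4.43329105e-04 2.70673757e+00]
tip [-2.9 -1.1 55.8] [0.46584501 0.23910533 0.11      ] footL/R [ -2.1 -19.9 147.8] [ -2.1  17.2 147.8]
[  3.1 -45.6  19.8] [ 3.1 41.8 19.8] [42.2 -1.7 19.8] [-45.1  -2.   19.8] rim centre -1.9000000000000021 -1.4499999999999993
```

{"fn": "apply_moves", "kwargs": {"steps": [[-2.5,-1.5,0,0],[-2.5,-1.5,10,0],[-2.5,-1.5,20,0],[-2.5,-1.5,30,0],[-2.5,-1.5,40,0],[-2.5,-1.5,50,0],[-2.5,-1.5,57,0],[-2.5,-1.5,60,0]]}}

```text
time: 3.17
tool_pos: [0.4644, 0.2385, 0.1035]
eef_rot: [-3.14, -0.001, 2.707]
contact_force: [-0.3, 0.1, -0.0]
opening: 0.0201
gripper_force: 0.0
```

{"fn": "apply_moves", "kwargs": {"steps": [[0,0,1,0],[0,0,2,0],[0,0,3,0],[0,0,4,0],[0,0,4,0],[0,0,4,0],[0,0,4,0],[0,0,4,0]]}}

```text
time: 3.83
tool_pos: [0.4651, 0.2389, 0.1014]
eef_rot: [3.141, 0.0, 2.707]
contact_force: [-0.3, -0.7, 0.4]
opening: 0.0201
gripper_force: 0.0
```

```bash
python3 - <<'E'
from h import *
im,d=robot.camera("wrist")
print(robot.state())
cv2.imwrite("pics/w4.png",cv2.resize(im,(800,600)))
E
```

```text
{'time': 3.8833, 'joint_pos': array([ 4.74356353e-01,  1.20707481e-02, -1.52435880e-01,  1.40608333e+00,
        8.51543690e-07,  9.09182807e-01]), 'dq': array([-0.00117948,  0.00065998, -0.00116672, -0.00160458,  0.0009331 ,
        0.000392  ]), 'joint_torque': array([-9.32810981e-04, -4.76514816e+01,  4.68777752e+01,  4.41201337e-04,
       -1.79638796e-04,  1.77248313e-05]), 'tool_pos': array([0.46513566, 0.23882814, 0.10142041]), 'eef_rot': array([3.14142930e+00, 1.26121043e-04, 2.70676619e+00]), 'contact_force': array([ 0.25567558, -0.32557228,  0.18869267]), 'torque': array([0.05039714, 0.02981481, 0.01588433]), 'gripper_force': 0.0, 'opening': 0.01999432472850534}
```

View pics/w4.png

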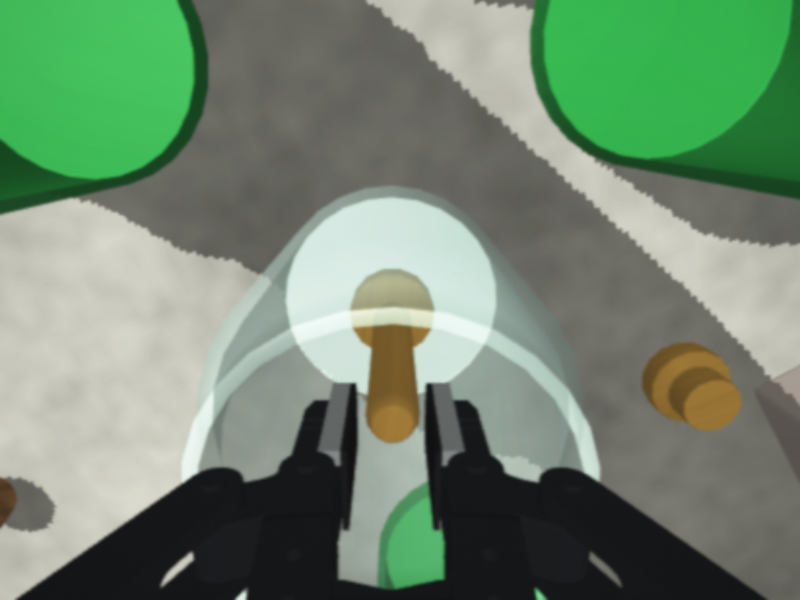

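The picture shows the tip centred between the pads, its top at (392,420), inside the jar mouth. I will go down in small steps and watch the force.

{"fn": "apply_moves", "kwargs": {"steps": [[0,0,1,0],[0,0,2,0],[0,0,3,0],[0,0,4,0],[0,0,4,0]], "jaw": 19}}

```text
time: 4.3
tool_pos: [0.4654, 0.2392, 0.0981]
eef_rot: [3.14, 0.001, 2.707]
contact_force: [-1.2, 0.9, 6.2]
opening: 0.0189
gripper_force: 0.0
```

{"fn": "apply_moves", "kwargs": {"steps": [[0,0,1,0],[0,0,2,0],[0,0,3,0],[0,0,3,0]]}}

```text
time: 4.63
tool_pos: [0.4662, 0.2397, 0.0975]
eef_rot: [3.137, 0.003, 2.707]
contact_force: [-4.6, -0.5, 20.0]
opening: 0.0193
gripper_force: 0.0
```

Contact with the rim starts at about 98 mm, so I back off 4 mm and grip there.

{"fn": "apply_moves", "kwargs": {"steps": [[0,0,-2,0],[0,0,-4,0],[0,0,-4,0],[0,0,-4,0]]}}

```text
time: 4.97
tool_pos: [0.4652, 0.239, 0.0984]
eef_rot: [3.141, 0.0, 2.707]
contact_force: [-0.9, 1.5, 4.4]
opening: 0.0186
gripper_force: 0.0
```

{"fn": "apply_moves", "kwargs": {"steps": [[0,0,0,0],[0,0,0,0],[0,0,0,0],[0,0,0,0],[0,0,0,0],[0,0,0,0]], "jaw": 10}}

```text
time: 5.47
tool_pos: [0.4653, 0.2389, 0.0985]
eef_rot: [3.141, 0.0, 2.707]
contact_force: [-0.2, 1.1, 5.8]
opening: 0.0126
gripper_force: 58.6
```

```bash
python3 - <<'E'
from h import *
im,d=robot.camera("wrist")
s=robot.state();print(s["tool_pos"],s["contact_force"],s["opening"],s["gripper_force"])
cv2.imwrite("pics/w5.png",cv2.resize(im[180:340,150:350],(750,600),interpolation=cv2.INTER_CUBIC))
E
```

```text
[0.46527293 0.23891313 0.09845673] [0.42917104 0.23495279 5.25521597] 0.012528365114500664 58.55170481605455
```

View pics/w5.png

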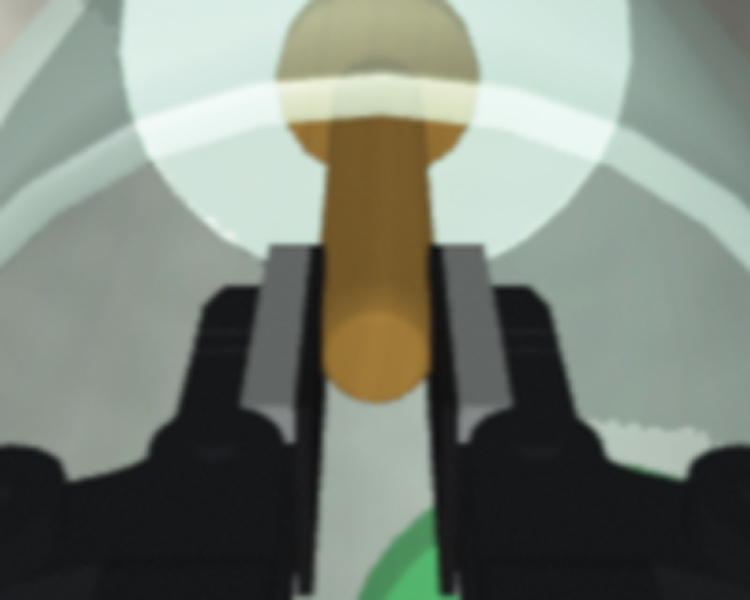

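The tip's top is at (377,355) in the crop, between the pads, with the lower pad ends around the upper stem. I will test the hold with a small lift.

{"fn": "apply_moves", "kwargs": {"steps": [[0,0,-1,0],[0,0,-2,0],[0,0,-4,0],[0,0,-6,0],[0,0,-6,0]]}}

```text
time: 5.93
tool_pos: [0.4651, 0.2388, 0.1045]
eef_rot: [-3.141, 0.0, 2.707]
contact_force: [0.2, 0.3, -1.1]
opening: 0.0127
gripper_force: 58.6
```

```bash
python3 - <<'E'
from h import *
im,d=robot.camera("wrist")
s=robot.state();print(s["tool_pos"],s["contact_force"],s["opening"],s["gripper_force"])
cv2.imwrite("pics/w6.png",cv2.resize(im[180:340,150:350],(750,600),interpolation=cv2.INTER_CUBIC))
E
```

```text
[0.46508567 0.23878587 0.10433529] [-0.07126187 -0.87862628 -0.62854365] 0.012488943047296164 58.56472396175377
```

View pics/w6.png

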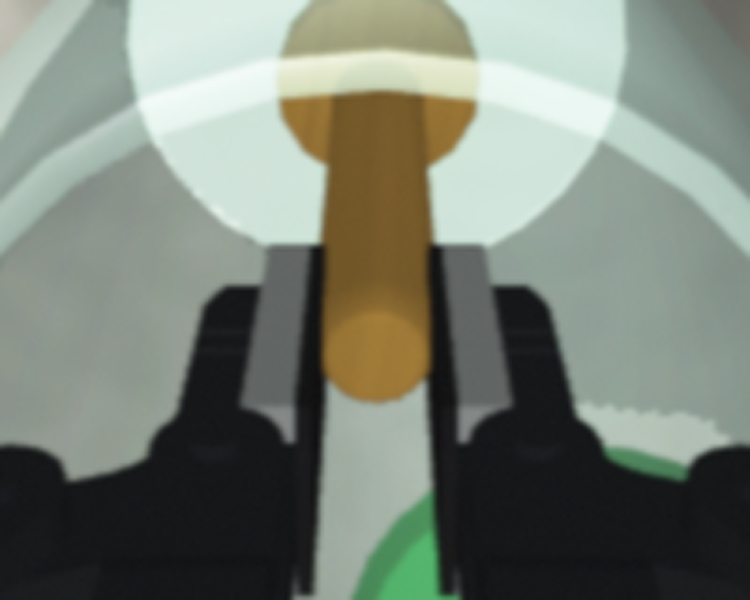

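In the same crop the tip is unchanged against the fingers while the jar's rim has moved, so the tip is lifting with the gripper. Now straight up.

{"fn": "apply_moves", "kwargs": {"steps": [[0,0,-5,0],[0,0,-12,0],[0,0,-22,0],[0,0,-34,0],[0,0,-48,0],[0,0,-63,0],[0,0,-78,0],[0,0,-93,0]]}}

```text
time: 6.65
tool_pos: [0.4652, 0.2389, 0.1994]
eef_rot: [3.141, 0.001, 2.707]
contact_force: [-0.0, -1.3, -1.6]
opening: 0.0123
gripper_force: 58.6
```

{"fn": "apply_moves", "kwargs": {"steps": [[0,0,-15,0],[0,0,-30,0],[0,0,-45,0],[0,0,-60,0],[0,0,-70,0],[0,0,-77,0],[0,0,-80,0],[0,0,-80,0]]}}

```text
time: 7.32
tool_pos: [0.4652, 0.2389, 0.2783]
eef_rot: [3.141, 0.001, 2.707]
contact_force: [0.2, 0.4, -2.3]
opening: 0.0124
gripper_force: 58.6
```

```bash
python3 - <<'E'
from h import *
im,d=robot.camera("wrist")
s=robot.state();print(s["time"],s["tool_pos"],s["eef_rot"],s["contact_force"],s["opening"],rel([.634,-.0077,.275],s))
for c in("top","scene"):
    im2,_=robot.camera(c)
    for l in("tip_mid","dish"):
        for r in robot.silhouettes(l,c)[:2]: print(c,l,r["p"],r["box"],[px(c,np.array([.465,.239,s["tool_pos"][2]+dz])).round() for dz in(.012,-.092)] if l=="tip_mid" else ray(c,(r["box"][0]+r["box"][2])/2,(r["box"][1]+r["box"][3])/2,.012))
    if c=="scene":cv2.imwrite("pics/s2.png",cv2.resize(im2,(800,600)))
E
```

```text
7.3667 [0.46512023 0.23885164 0.27743067] [3.14141510e+00 1.44539234e-04 2.70684027e+00] [-1.11725169 -0.33003127 -0.72789722] 0.012146520122677303 [-257.  -152.5    2.4]
top tip_mid 0.6 [156.0, 174.6, 180.9, 187.5] [array([153., 165.]), array([169., 178.])]
top dish 0.66 [277.2, 96.5, 332.5, 144.0] [ 0.63100466 -0.01179693  0.012     ]
scene tip_mid 0.58 [322.9, 79.3, 341.9, 129.7] [array([339.,  80.]), array([331., 119.])]
scene dish 0.79 [229.1, 249.4, 288.2, 300.6] [ 0.63911058 -0.00786543  0.012     ]
```

View pics/s2.png

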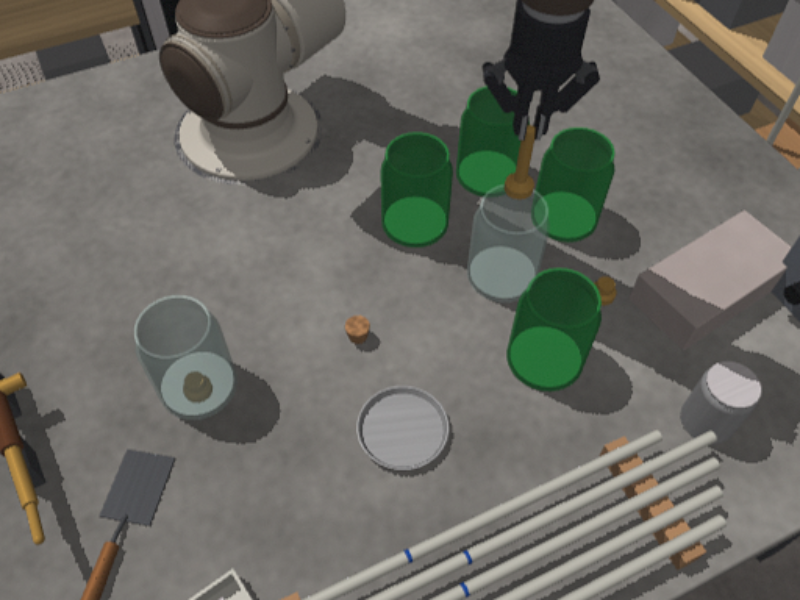

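The tip hangs upright, with its foot at (520,187) just above the jar mouth, and the jar has not moved. On to the dish.

{"fn": "apply_moves", "kwargs": {"steps": [[-7,-4,0,0],[-21,-12,0,0],[-43,-25,0,0],[-69,-41,0,0],[-95,-57,0,0],[-121,-72,0,0],[-147,-87,0,0],[-173,-102,0,0]]}}

```text
time: 8.33
tool_pos: [0.5798, 0.0715, 0.2772]
eef_rot: [-3.141, 0.0, 2.707]
contact_force: [0.5, 0.7, -2.0]
opening: 0.0124
gripper_force: 58.6
```

{"fn": "apply_moves", "kwargs": {"steps": [[-24,-14,10,0],[-46,-27,25,0],[-63,-38,45,0],[-75,-45,65,0],[-82,-49,85,0],[-84,-50.5,105,0],[-84,-50.5,120,0],[-84,-50.5,130,0]]}}

```text
time: 9.0
tool_pos: [0.6334, -0.0087, 0.1449]
eef_rot: [-3.14, -0.002, 2.706]
contact_force: [-0.8, -0.5, -0.2]
opening: 0.0127
gripper_force: 58.6
```

```bash
python3 - <<'E'
from h import *
im,d=robot.camera("scene")
s=robot.state();print(s["time"],s["tool_pos"],s["eef_rot"],s["contact_force"],s["opening"],rel([.634,-.0077,.1],s))
for l in("tip_mid","dish"):
    for r in robot.silhouettes(l,"scene")[:2]: print(l,r["p"],r["box"])
p=s["tool_pos"]
print([px("scene",[p[0],p[1],p[2]+dz]).round() for dz in(.012,-.092)])
cv2.imwrite("pics/s3.png",cv2.resize(im[170:320,170:370],(800,600),interpolation=cv2.INTER_CUBIC))
E
```

```text
9.05 [ 0.63292094 -0.00838669  0.14358875] [-3.13979616 -0.00380594  2.70634878] [ 0.50180216 -0.51362115 -1.90374503] 0.012428194278900325 [-0.9  1.2 43.6]
tip_mid 0.75 [247.7, 233.7, 267.4, 273.6]
dish 0.93 [230.7, 248.6, 289.0, 301.9]
[array([258., 237.]), array([257., 264.])]
```

View pics/s3.png

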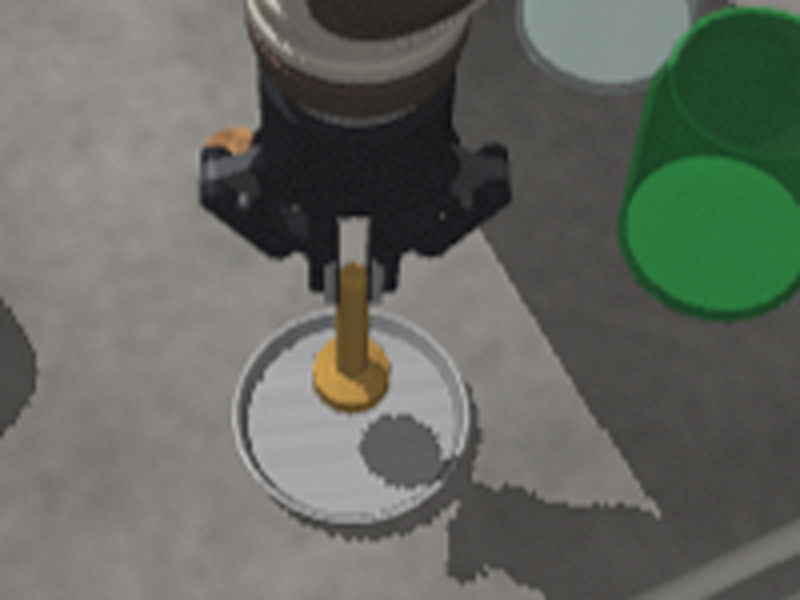

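The tip hangs upright over the dish's middle, foot at (350,372) and dish centre near (350,415) in the 4x crop. Next I lower it, slowing near the floor.

{"fn": "apply_moves", "kwargs": {"steps": [[0,0,6,0],[0,0,14,0],[0,0,23,0],[0,0,31,0],[0,0,37,0],[0,0,40,0],[0,0,41,0],[0,0,41,0]]}}

```text
time: 9.82
tool_pos: [0.6338, -0.0077, 0.106]
eef_rot: [-3.141, -0.0, 2.707]
contact_force: [-0.5, 0.3, -1.1]
opening: 0.0124
gripper_force: 58.6
```

{"fn": "apply_moves", "kwargs": {"steps": [[0,0,0,0],[0,0,0,0],[0,0,0,0],[0,0,0,0]]}}

```text
time: 10.15
tool_pos: [0.6341, -0.0077, 0.1066]
eef_rot: [3.141, 0.0, 2.707]
contact_force: [0.2, -0.1, -1.8]
opening: 0.0124
gripper_force: 58.6
```

{"fn": "apply_moves", "kwargs": {"steps": [[0,0,1,0],[0,0,2,0],[0,0,3,0],[0,0,4,0],[0,0,5,0],[0,0,6,0],[0,0,7,0],[0,0,8,0]]}}

```text
time: 10.82
tool_pos: [0.6339, -0.0077, 0.0982]
eef_rot: [-3.142, 0.0, 2.707]
contact_force: [0.2, 0.4, -2.2]
opening: 0.0124
gripper_force: 58.6
```

{"fn": "apply_moves", "kwargs": {"steps": [[0,0,0.5,0],[0,0,1,0],[0,0,1.5,0],[0,0,1.5,0],[0,0,1.5,0]]}}

```text
time: 11.23
tool_pos: [0.6339, -0.0077, 0.0968]
eef_rot: [3.142, 0.0, 2.707]
contact_force: [-0.9, 0.3, -0.1]
opening: 0.0127
gripper_force: 58.6
```

{"fn": "apply_moves", "kwargs": {"steps": [[0,0,0.3,0],[0,0,0.6,0],[0,0,0.8,0],[0,0,0.8,0],[0,0,0.8,0]]}}

```text
time: 11.65
tool_pos: [0.6342, -0.0077, 0.0965]
eef_rot: [3.141, 0.001, 2.707]
contact_force: [0.4, 1.4, 3.5]
opening: 0.0126
gripper_force: 59.2
```

Contact is firm but light, so I release gradually and rise straight up.

{"fn": "apply_moves", "kwargs": {"steps": [[0,0,0,0],[0,0,0,0],[0,0,0,0]], "jaw": 17}}

```text
time: 11.9
tool_pos: [0.6338, -0.0078, 0.0957]
eef_rot: [-3.141, -0.0, 2.707]
contact_force: [0.8, 0.6, 1.0]
opening: 0.0169
gripper_force: 0.1
```

{"fn": "apply_moves", "kwargs": {"steps": [[0,0,0,0],[0,0,0,0],[0,0,0,0],[0,0,0,0]], "jaw": 36}}

```text
time: 12.23
tool_pos: [0.6339, -0.0078, 0.0959]
eef_rot: [-3.142, -0.0, 2.707]
contact_force: [0.2, 0.9, -0.3]
opening: 0.0364
gripper_force: 0.0
```

{"fn": "apply_moves", "kwargs": {"steps": [[0,0,-5,0],[0,0,-15,0],[0,0,-35,0],[0,0,-60,0],[0,0,-85,0],[0,0,-105,0],[0,0,-115,0],[0,0,-115,0]]}}

```text
time: 12.9
tool_pos: [0.6348, -0.0078, 0.2143]
eef_rot: [3.14, 0.004, 2.707]
contact_force: [0.3, 0.0, 0.4]
opening: 0.0358
gripper_force: 0.0
```

```bash
python3 - <<'E'
from h import *
im,d=robot.camera("scene")
s=robot.state();print(s["time"],s["tool_pos"],s["contact_force"],s["opening"])
cv2.imwrite("pics/s4.png",cv2.resize(im[60:320,80:400],(738,600),interpolation=cv2.INTER_CUBIC))
E
```

```text
12.95 [ 0.63444609 -0.0077396   0.21209629] [-0.24669916  0.10269183 -0.26070835] 0.036019909817305254
```

View pics/s4.png

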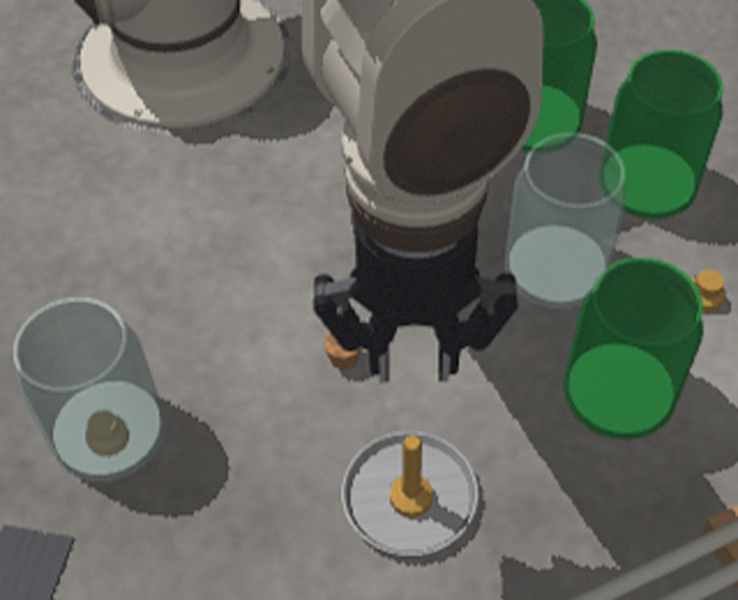

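The tip stands upright in the middle of the dish, foot at (411,495). Both jars are standing in place and the gripper is clear.

```bash
python3 -c "
from workcell import robot
print(robot.close_job())"
```

```text
the job is handed in; nothing more can be done
None
```

The long brass tip now stands upright in the middle of the steel dish, set down gently; both jars are still standing in place (the gripper briefly pressed the jar's rim with about 20 N), and I handed the job in at about 13 s.

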